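# Free the fork head with the drift wedge and wring it into the labelling spindle

### The arm

A 7-joint arm with a two-finger parallel gripper is mounted at the origin on the work surface. World frame = base frame: x ahead of the robot, y to its left, z up, the work surface at z = 0. Lengths are in m, angles in rad, forces in N, time in s.
With the tool pointing down it reaches from about 0.425 to 1.025 m from the base axis. Payload 3.6 kg.
Tool frame: the origin (TCP) lies on the mounting face of the last link; the fingertips stand 173 mm ahead of it and the grasp point (between the pads) lies 155 mm ahead of it; z points along the fingers, y is the direction in which the jaws open and shut (so a half turn about z gives the same grasp; the last joint's range is limited). The gripper opens to 85 mm and grips with 20 to 120 N. Pads are 22 mm wide; open, the fingers measure 114 mm over their backs; the gripper's body (76 mm by 85 mm) begins 54 mm behind the grasp point. The pads swing forward as they close: fully open they stand 13 mm farther back than shut.
Start: joints at [1.25, 0.591, 0.048, 1.609, -0.033, 0.943, -0.034], TCP at [0.163, -0.706, 0.405] pointing down, gripper open.
Joint ranges: [-2.69, 2.69], [-0.47, 2.24], [-1.27, 1.36], [0.19, 2.51], [-1.53, 4.68], [0.08, 2.07], [-3.09, 3.09]. Speed limits (rad/s): [2.57, 2.57, 3.14, 3.14, 3.14, 3.14, 3.14].

### API

Orientations are given as a rotation vector (axis times angle).
In Python, from cell import readout, viewer, job_done gives the robot as it stands. The module is installed in compiled form; this text tells all that it offers.
- The arm moves only by the tool carry_out, never from a script. Its arguments are lists of equal length, an entry for each row: "xyz": the shift along the tool's x, y, z in m, a list of three; "rotation": the turn, a rotation vector about the tool's x, y, z in degrees, a list of three; "gripper": the gripper's target within -1 to 1 (fully open at 1, half-way at 0, shut at -1). In form: {"xyz": [[dx, dy, dz], ...], "rotation": [[wx, wy, wz], ...], "gripper": [gripper, ...]}. A call has 1 to 5 rows; each row shifts and turns the pose as measured when the row begins, along the tool's axes as they then stand; what a row does not reach is not made up. A row lasts 1/8 s, in which the tool goes at most 62.5 mm and 10.7 degrees, less where a joint would pass 70% of its speed; a pose out of reach is approached as far as the arm can. A call with a gripper value outside its range is refused whole. The fingers move at their own pace and stop on an object; "grip_force" is the grip in N (left out, the last holds). Time passes only in rows, so rows that do not move let the fingers close. It gives the time, the measured TCP pose, the force and the opening at its end, in the units of the state.
- readout.get_state(): the state, without advancing time (a new reading comes with each control period).
- viewer.camera(name): name is "scene" or "top"; returns (picture, depth): 420x560x3 uint8, blue, green, red; 420x560 float32, m along the optical axis (not along the pixel's ray), 0 where there is no reading.
- viewer.camera_info(name): a dict with "fx", "fy", "cx", "cy" (pixels), "k1" (the pictures are not rectified: a ray, as slopes to the right and down, at radius r is drawn at 1 + k1 r^2 times it, then the intrinsics apply), "rvec" (rotation vector, rad) and "tvec" (3), from world to camera coordinates, as OpenCV has them. Camera axes: x right, y down, z forward; pixel columns grow to the right and rows downward; lengths in m; the calibration is good to about 2 mm. A picture is of the moment at which its call begins. camera_info takes no time and is no camera call.
- job_done(): hands the job in, once; it reports no verdict.
Trained networks look in the newest picture that a camera, given by its name, has taken for a name from the list of things; names that differ only in an ending like _2 or _b are one class to them, and where a whole thing is asked for, a point or a joint stands for the part that bears it (a point fixed in the world has none). Each returns a list of dicts, best first, with "conf" (0 to 1); they miss things now and then, are a little off and sometimes report something else, mostly with a low value. They report only what shows in the picture. A call takes as long as a camera call. They do not tell look-alikes from the thing itself.
- viewer.regions_of(query, camera): "mask" (420x560 bool, what is visible of it) and "rect" ([left, top, right, bottom] in pixels, round what is visible of it).
The state is a dict: "time": time; "joint_positions": joint angles; "joint_velocities": joint speeds; "joint_torque": joint torques, N m; "tcp_pos": TCP position; "ee_rot": TCP orientation; "ft_force": force on the tool from outside, world axes, zero at the start; "moment": the same for the moment, N m; "opening": finger opening in m.
Only numpy, scipy, OpenCV 4.12 (cv2) and the standard library are available. Lean on these libraries where they do the work, as an engineer would, in place of code of your own. Each camera call takes 0.05 s, during which the arm holds its last target. There are 200 camera calls.

### The job

The red fork head of the bottle-labelling stand is stuck by its tapered shank in the grey storage stand: push the yellow wedge right in through the slot so that the head rises free, without holding the head. Then lift the head out, start its shank in the brass sleeve of the blue stand about an eighth of a turn out of line with the slot, and press while twisting until its tang drops into the slot and the collar is fully home on the sleeve's rim. Let go, and leave the bottles and the copper measure alone.

Things in the scene. Friction and masses are not known exactly. Their poses are not given: they have to be found in the camera images.
- store: Grey storage stand, fixed; the fork head starts home in it. Origin: underside centre, on the sleeve's axis; z up; x along its slot. Base plate 90 (x) by 120 (y) by 12 mm, white line at each slot end. Two cheeks (50 mm along x, reaching 28 mm either side in y), 12 to 43 mm high, leave a 12 mm wide slot between them, open at both x ends. On them a round steel sleeve (see store_rim).
- spindle: Blue labelling stand with a brass sleeve, fixed to the bench. But for its colour and having no wedge it is the same as the grey stand: same frame (x along its slot), same sizes.
- spindle_rim (a point): Centre of the mouth of the blue stand's brass sleeve, level with its rim, 94 mm above the bench; axes as spindle. Sleeve and bore as at store_rim.
- store_rim (a point): Centre of the mouth of the grey stand's steel sleeve, level with its rim, 94 mm above the bench; axes as store. Sleeve 43 to 94 mm above the bench, 44 to 52 mm outside; the tapered bore faces up, 34 mm across at the rim, 26 mm at the bottom, where the slot begins.
- forkhead: Red fork head, 132 mm long, 0.4 kg. Origin: on its axis at the collar's underside; z up. Below: taper shank, dia 32 to 24 mm over 50 mm, then a round-ended flat tang (20 mm along x, 9 mm thick) down to -70 mm. Above: collar dia 48, 6 mm thick; grip block 30 (x) by 84 (y) mm, 6 to 46 mm up; rubber prongs on its y ends to 62 mm, 60 mm apart inside. Grip the 30 mm width from above.
- wedge (a joint): How far (m) the yellow wedge has been driven along the grey stand's +x: 0 to 0.078, starts at 0 to 0.014, stays where it is left. It meets the tang at about 0.017; beyond that the head rises 1 mm for each 4 mm driven, so about 14 mm at 0.073. It needs a push of 5 to 12 N.
- wedge_head (a point): Centre of the outer face of the yellow wedge's striking plate, facing the grey stand's -x. Plate upright, 42 mm wide, 12 mm thick, 13 to 57 mm above the bench; this point is 35 mm above the bench, on the slot's line, 142 mm from the sleeve's axis at joint 0, nearer by the joint value. The wedge is 8 mm thick.
- clear_bottle: Clear bottle with a red cap, 52 mm dia, 130 mm tall, origin under its centre. Bystander.
- amber_bottle: Amber bottle with a red cap, 48 mm dia, 120 mm tall, origin under its centre. Bystander.
- measure: Small copper measure (cup), 48 mm dia, 55 mm tall, origin under its centre. Bystander.
- fork_tang (a point): End of the fork head's tang, 70 mm below its origin; same axes. Home: collar on the rim, x along the slot (either way round). More than 8 degrees out of line the tang stands on the cheeks, collar 19 mm above the rim. In line it goes down; over the last 10 mm sprung pads in the bore grip the shank: seating takes a push of 15 to 20 N, pulling it from home about 15 N.
Mind the look-alikes: they are no part of the job. Of the things like the forkhead, leave any that is brown, green or purple; of the rest the larger one is meant.

How it is judged:
On the way, in this order (a step that is already met when the one before it is completed fails the run):
1. the wedge, pushed through the slot, has raised the head at least 8 mm in the grey stand's sleeve, the fingers not touching the head (value of joint wedge above 0.045 m and z of forkhead in the frame of store_rim between 0.008 and 0.025 m and horizontal distance between forkhead and store_rim below 0.006 m and contact force between the fingers and forkhead below 0.5 N), for 0.2 s.
2. the shank stands in the blue stand's sleeve (collar 12 to 26 mm above the rim) at least 20 degrees out of line with the slot (z of forkhead in the frame of spindle_rim between 0.012 and 0.026 m and horizontal distance between forkhead and spindle_rim below 0.006 m and angle between the x axis of forkhead and the x axis of spindle, either way round above 0.35 rad), for 0.1 s.
At the end, for the whole second after the job is handed in: The fork head stands released and at rest in the blue stand's sleeve: collar within 2.5 mm of the rim, centred within 3 mm, upright within 0.05 rad, in line with the slot within 0.2 rad (z of forkhead in the frame of spindle_rim between -0.003 and 0.0025 m and horizontal distance between forkhead and spindle_rim below 0.003 m and angle between the x axis of forkhead and the x axis of spindle, either way round below 0.2 rad and angle between forkhead's own z axis and vertical below 0.05 rad and linear speed of forkhead below 0.01 m/s); the robot touches nothing.
It fails at once if a bottle or the measure is moved more than 20 mm or tipped (distance of any of clear_bottle, amber_bottle, measure from where it was at the start of the episode above 0.02 m or angle between any of clear_bottle, amber_bottle, measure's own z axis and vertical above 0.3 rad).
It also fails if it takes over 59 s, if anything falls off the work surface, if the arm or the gripper's body presses on something with over 40 N, if the wrist force passes 120 N, or if a joint passes its speed limit or range.

## Working session

There is one attempt and no reset: what is moved stays moved. The work goes in short steps, Python scripts to look and compute and a tool call to move; the robot and the scene stay as the last step left them, time stands still between calls to the robot, and variables do not carry over. Pictures are saved under pics/ and viewed, about 8 in all and at most 12, crops included, and the job is handed in when it is done.

Besides the shell and the picture viewer there is one more tool, called after "Call:" as name(argument=value, ...) on one line, values as JSON. carry_out: Moves the arm, as the interface text tells. Its arguments: {"type":"object","properties":{"xyz":{"type":"array","items":{"type":"array","items":{"type":"number"}}},"rotation":{"type":"array","items":{"type":"array","items":{"type":"number"}}},"gripper":{"type":"array","items":{"type":"number"}},"grip_force":{"type":"number"}},"required":["xyz","rotation","gripper"]}

```bash
mkdir -p pics
python3 - <<'E'
from cell import readout, viewer
import cv2,numpy as np
print(readout.get_state())
for n in("scene","top"):
    p,d=viewer.camera(n); cv2.imwrite(f"pics/{n}0.png",p); np.save(f"{n}_d.npy",d)
    print(n,viewer.camera_info(n))
    for q in("store","spindle","forkhead","wedge","measure","clear_bottle"):
        for r in viewer.regions_of(q,n): print(q,round(r["conf"],2),r["rect"])
E
```

```text
{'time': 0.0, 'joint_positions': array([ 1.2505315 ,  0.59214801,  0.04828727,  1.60984599, -0.03330602,
        0.94269291, -0.03370909]), 'joint_velocities': array([ 0.00026263,  0.00093268, -0.00059846, -0.00119024, -0.00095877,
       -0.00297773, -0.00088634]), 'joint_torque': array([ 1.10720619e-03, -5.48700285e+01,  1.54706787e+00, -1.98128754e+01,
        9.38913727e-03,  8.75268888e-03,  5.11794298e-06]), 'tcp_pos': array([ 0.1629346 , -0.70599973,  0.40351047]), 'ee_rot': array([-3.11916297e+00, -3.55304308e-01,  5.90966060e-04]), 'ft_force': array([ 0.19045393,  0.18880845, -0.48931624]), 'moment': array([0.00980344, 0.01976428, 0.07506222]), 'opening': 0.08566071423476154}
scene {'fx': 443.98737967476404, 'fy': 443.98737967476404, 'cx': 279.91730282774205, 'cy': 205.888162427304, 'k1': -0.1180293068541892, 'rvec': array([ 1.09473024,  2.18410979, -1.19632547]), 'tvec': array([ 0.36198969, -0.20112898,  1.51121109])}
store 0.68 [302.0, 212.4, 362.3, 264.2]
spindle 0.56 [184.0, 175.5, 233.3, 221.5]
forkhead 0.83 [323.4, 246.9, 372.1, 307.9]
forkhead 0.74 [284.5, 243.7, 299.
[... 371 characters left out ...]
473475428, 'k1': -0.11802540564474538, 'rvec': array([ 2.13540975, -2.10658283,  0.19583573]), 'tvec': array([0.01105087, 0.65929314, 1.08972423])}
store 0.82 [219.1, 211.0, 256.2, 277.7]
store 0.15 [415.8, 231.7, 449.2, 247.0]
spindle 0.64 [337.1, 201.0, 385.1, 237.2]
spindle 0.47 [127.6, 243.4, 158.5, 256.7]
forkhead 0.81 [174.6, 169.4, 210.5, 189.5]
forkhead 0.73 [212.4, 215.7, 247.6, 235.1]
forkhead 0.73 [270.8, 203.3, 290.8, 217.2]
forkhead 0.6 [184.5, 265.7, 220.7, 284.4]
forkhead 0.55 [232.3, 174.7, 249.4, 187.3]
wedge 0.47 [231.9, 236.6, 247.5, 275.1]
measure 0.64 [272.6, 158.3, 287.9, 172.6]
clear_bottle 0.9 [128.8, 242.0, 157.0, 259.7]
clear_bottle 0.57 [337.1, 198.9, 385.1, 239.4]
```

Run:
```python
import cv2
a=cv2.imread("pics/scene0.png")[150:340,160:480];cv2.imwrite("pics/s1.png",cv2.resize(a,None,fx=2.5,fy=2.5,interpolation=2)) 
a=cv2.imread("pics/top0.png")[140:320,110:430];cv2.imwrite("pics/t1.png",cv2.resize(a,None,fx=2.5,fy=2.5,interpolation=2))
```

```text
(no output)
```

View pics/s1.png

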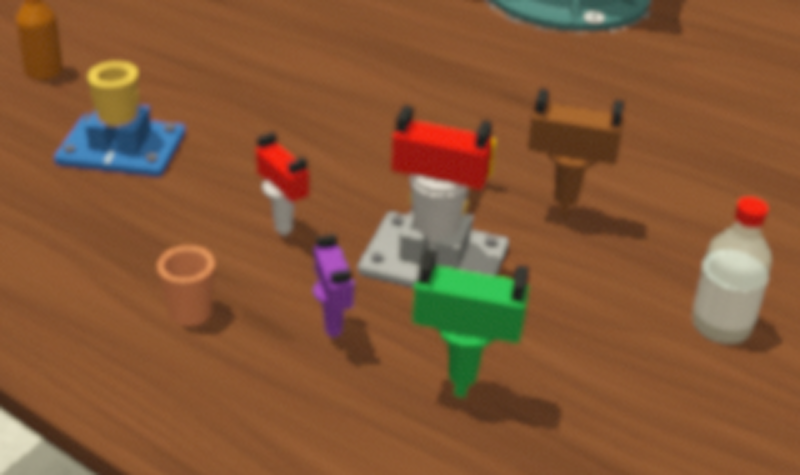

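View pics/t1.png

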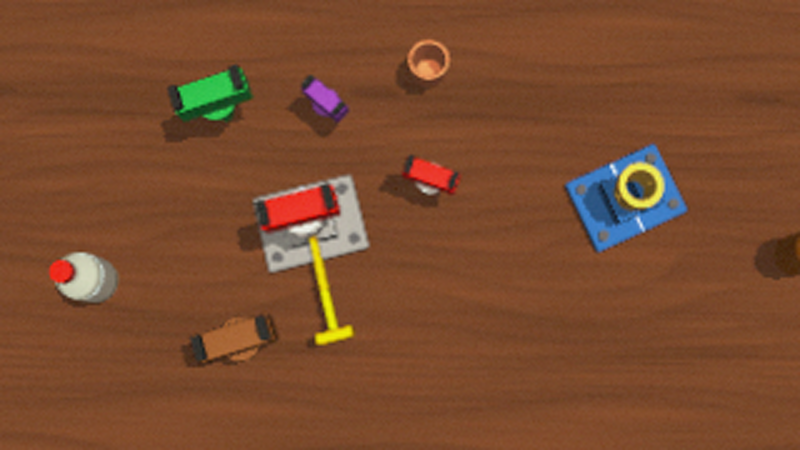

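The scene view shows the large red head (crop 440,145) in the grey stand, with a small red look-alike at (283,175), the wedge behind it and the blue stand at left (115,120). In the top view the head is at (297,207), the striking plate at (333,335) and the brass rim at (641,187). Next I measure from both views with depth.

```bash
cat > h.py <<'E'
import cv2,numpy as np
from cell import viewer,readout
def K(i): return np.array([[i["fx"],0,i["cx"]],[0,i["fy"],i["cy"]],[0,0,1.]]),np.array([i["k1"],0,0,0,0.])
def cloud(n,d):
    i=viewer.camera_info(n);k,D=K(i);h,w=d.shape
    uv=np.stack(np.meshgrid(np.arange(w),np.arange(h)),-1).reshape(-1,1,2).astype(float)
    r=cv2.undistortPoints(uv,k,D).reshape(-1,2)
    c=np.c_[r,np.ones(len(r))]*d.reshape(-1,1)
    R=cv2.Rodrigues(i["rvec"])[0]
    return ((c-i["tvec"])@R).reshape(h,w,3)
def plane(n,uv,z):
    i=viewer.camera_info(n);k,D=K(i);R=cv2.Rodrigues(i["rvec"])[0]
    r=cv2.undistortPoints(np.float64(uv).reshape(-1,1,2),k,D).reshape(-1,2);o=-R.T@i["tvec"]
    v=np.c_[r,np.ones(len(r))]@R
    return o+v*((z-o[2])/v[:,2])[:,None]
def rect(P):
    r=cv2.minAreaRect(np.float32(P[:,:2]));return np.round(r[0],4),np.round(r[1],4),round(r[2],1)
E
python3 - <<'E'
from h import *
for n in("scene","top"):
    p=cv2.imread(f"pics/{n}0.png");X=cloud(n,np.load(f"{n}_d.npy"));H=cv2.cvtColor(p,cv2.COLOR_BGR2HSV)
    h,s,v=[H[...,k].astype(int) for k in range(3)];z=X[...,2]
    ms=dict(red=((h<4)|(h>176))&(s>200)&(v>120),yel=(h>22)&(h<33)&(s>150)&(v>90),blue=(h>95)&(h<120)&(s>120)&(v>60),grey=(s<60)&(v>90)&(z>-.01)&(z<.13))
    for c,m in ms.items():
        N,L,st,_=cv2.connectedComponentsWithStats(m.astype(np.uint8))
        for j in range(1,N):
            if st[j,4]<40: continue
            P=X[L==j]; print(n,c,st[j,:5],"z",np.round(np.percentile(P[:,2],[2,50,98]),3),"med",np.round(np.median(P,0),3),rect(P[P[:,2]>np.percentile(P[:,2],90)-.006]))
E
```

```text
scene red [317 199  38  26 676] z [0.106 0.129 0.143] med [0.613 0.161 0.129] (array([0.9408, 0.3626]), array([0.8296, 0.0767]), 31.6)
scene red [263 207  20  23 241] z [0.062 0.081 0.093] med [0.658 0.022 0.081] (array([0.6531, 0.0185]), array([0.0587, 0.0203]), 72.7)
scene red [455 230  11  10  90] z [0.12  0.129 0.131] med [0.537 0.408 0.129] (array([0.9174, 0.4813]), array([0.804 , 0.0202]), 10.9)
scene red [548 333  10  11  79] z [0.109 0.116 0.354] med [0.705 0.622 0.116] (array([1.0034, 0.582 ]), array([0.014, 0.625]), 82.4)
scene yel [196 176  18   9  87] z [0.088 0.093 0.095] med [ 0.644 -0.209  0.093] (array([ 0.6395, -0.2144]), array([0.0437, 0.0472]), 32.7)
scene blue [183 194  50  26 728] z [0.004 0.013 0.044] med [ 0.654 -0.193  0.013] (array([0.9856, 0.1515]), array([1.0269, 0.0649]), 46.7)
scene grey [205   0  31  17 357] z [-0.007  0.056  0.121] med [-1.72  -2.458  0.056] (array([-1.7024, -2.4524]), array([0.294 , 0.0574]), 1.4)
scene grey [168   4  19  22 305] z [-0.007  0.064  0.129] med [-1.248 -2.461  0.064] (array([-1.2567, -2.4623]), array([0.1918, 0.0663]), 0.
[... 2211 characters left out ...]
.0461]), 1.4)
top yel [234 235  17  43 221] z [-0.002  0.036  0.06 ] med [0.502 0.132 0.036] (array([0.4647, 0.0751]), array([0.1274, 0.0198]), 80.0)
top blue [336 198  49  42 761] z [0.007 0.012 0.046] med [ 0.625 -0.198  0.012] (array([ 0.559 , -0.1023]), array([0.0575, 0.3225]), 34.6)
top grey [ 493  206   43   37 1078] z [0.001 0.068 0.073] med [ 0.615 -0.658  0.068] (array([ 0.6201, -0.6769]), array([0.1009, 0.098 ]), 73.3)
top grey [211 210  47  39 743] z [0.    0.013 0.101] med [0.585 0.135 0.013] (array([0.6024, 0.1547]), array([0.051 , 0.0535]), 15.2)
top grey [132 241  25  20 309] z [0.02  0.083 0.106] med [0.526 0.39  0.083] (array([0.53  , 0.4017]), array([0.0257, 0.0383]), 77.1)
```

Run:
```python
from h import *
for n in("scene","top"):
    p=cv2.imread(f"pics/{n}0.png");X=cloud(n,np.load(f"{n}_d.npy"));H=cv2.cvtColor(p,cv2.COLOR_BGR2HSV)
    h,s,v=[H[...,k].astype(int) for k in range(3)];x,y,z=[X[...,k] for k in range(3)]
    near=lambda a,b,r:np.hypot(x-a,y-b)<r
    zr=lambda a,b:(z>a)&(z<b)
    blue=(h>95)&(h<125)&(s>90)
    m={'blueplate':near(.636,-.214,.09)&zr(.0045,.02)&~((h<25)&(s>100)),
       'greyplate':near(.602,.155,.09)&zr(.0045,.02)&(s<70),
       'brassrim':near(.636,-.216,.04)&zr(.085,.102),
       'headtop':near(.602,.155,.06)&zr(.135,.147)&((h<6)|(h>174))&(s>150),
       'prongs':near(.602,.155,.07)&zr(.150,.17),
       'wedgeplate':near(.47,.12,.06)&zr(.045,.065)&(h>20)&(h<35),
       'wedgebar':near(.50,.13,.09)&zr(.015,.07)&(h>20)&(h<35)&(s>130)}
    for c,k in m.items():
        P=X[k]
        if len(P)<4: print(n,c,len(P));continue
        print(n,c,len(P),'z',round(np.median(P[:,2]),4),'mean',np.round(P.mean(0),4),rect(P))
        if c in('brassrim',):
            print('  circ',cv2.minEnclosingCircle(np.float32(P[:,:2])))
        if c=='prongs':
            g,l,cc=cv2.kmeans(np.float32(P),2,None,(3,50,1e-5),5,0)[0:3];print(cc)
        if c=='wedgebar':
            print(' line',cv2.fitLine(np.float32(P[P[:,0]>.485][:,:2]),cv2.DIST_HUBER,0,.01,.01).ravel())
            print(np.round(P[P[:,0]<.485],3)[::4].tolist())
```

```text
scene blueplate 632 z 0.0119 mean [ 0.6487 -0.2012  0.0119] (array([ 0.6389, -0.2137]), array([0.0953, 0.122 ]), 25.8)
scene greyplate 637 z 0.0123 mean [0.609  0.1508 0.0123] (array([0.6026, 0.1557]), array([0.0934, 0.1218]), 16.3)
scene brassrim 159 z 0.0916 mean [ 0.6396 -0.2113  0.0911] (array([ 0.639 , -0.2127]), array([0.049 , 0.0471]), 44.1)
  circ ((0.6363760232925415, -0.21333365142345428), 0.02700117789208889)
scene headtop 307 z 0.14 mean [0.6073 0.1576 0.1398] (array([0.6025, 0.1574]), array([0.0361, 0.0813]), 11.8)
scene prongs 84 z 0.1558 mean [0.6043 0.1587 0.1552] (array([0.6019, 0.1555]), array([0.0299, 0.0804]), 15.1)
[[0.6139339  0.12318712 0.1551894 ]
 [0.5956039  0.19096349 0.1551567 ]]
scene wedgeplate 0
scene wedgebar 0
top blueplate 813 z 0.0118 mean [ 0.6332 -0.212   0.012 ] (array([ 0.6385, -0.2164]), array([0.0923, 0.1219]), 25.0)
top greyplate 586 z 0.0123 mean [0.5933 0.1432 0.0123] (array([0.6024, 0.1551]), array([0.0901, 0.12  ]), 14.9)
top brassrim 176 z 0.0934 mean [ 0.6378 -0.2171  0.0932] (array([ 0.6382, -0.2168]), array([0.05  , 0.0493]), 66.2)
  
[... 339 characters left out ...]
.12140345 0.15538967]]
top wedgeplate 55 z 0.0575 mean [0.4722 0.1192 0.0573] (array([0.4721, 0.1192]), array([0.0112, 0.0388]), 8.0)
top wedgebar 180 z 0.0392 mean [0.5113 0.1295 0.041 ] (array([0.522 , 0.1393]), array([0.1235, 0.0378]), 22.4)
 line [0.95564085 0.29453453 0.5344607  0.13585396]
[[0.483, 0.124, 0.039], [0.48, 0.124, 0.04], [0.48, 0.106, 0.056], [0.477, 0.125, 0.054], [0.477, 0.114, 0.058], [0.477, 0.103, 0.059], [0.474, 0.13, 0.06], [0.474, 0.119, 0.063], [0.474, 0.108, 0.057], [0.475, 0.1, 0.019], [0.471, 0.13, 0.06], [0.471, 0.119, 0.056], [0.471, 0.108, 0.054], [0.468, 0.136, 0.058], [0.468, 0.124, 0.06], [0.469, 0.114, 0.054], [0.465, 0.13, 0.059], [0.463, 0.133, 0.031]]
```

```bash
cat >> h.py <<'E'
from scipy.spatial.transform import Rotation as Ro
def Rd(psi):
    a=np.radians(psi);y=np.array([np.cos(a),np.sin(a),0]);z=np.array([0,0,-1.]);return np.c_[np.cross(y,z),y,z]
def plan(wps,p=None,R=None):
    "wps: (pos,psi,n)"
    s=readout.get_state();p=s["tcp_pos"] if p is None else p;R=Ro.from_rotvec(s["ee_rot"]).as_matrix() if R is None else R
    for g,psi,n in wps:
        G=Rd(psi);rv=Ro.from_matrix(R.T@G).as_rotvec()
        X=[];W=[]
        for k in range(n):
            X.append(np.round(R.T@((np.array(g)-p)/(n-k)),4).tolist());W.append(np.round(np.degrees(rv/n),1).tolist())
            p=p+R@np.array(X[-1]);R=R@Ro.from_rotvec(rv/n).as_matrix()
        print("xyz",X,"\nrot",W)
S=np.array([.6025,.155]);u=np.array([np.cos(np.radians(15.3)),np.sin(np.radians(15.3))])
B=np.array([.6385,-.215])
E
python3 - <<'E'
from h import *
n="top"
p=cv2.imread(f"pics/{n}0.png");X=cloud(n,np.load(f"{n}_d.npy"))
for nm,(a,b,c,d) in dict(brown=(184,265,221,285),green=(174,169,211,190)).items():
    P=X[b:d,a:c].reshape(-1,3);P=P[(P[:,2]>.075)];print(nm,rect(P),np.percentile(P[:,2],[5,50,98]))
plan([((.44,-.36,.40),-38,8),((.4386,.1098,.36),15.3,9)])
E
```

```text
brown (array([0.4677, 0.1375]), array([0.0508, 0.2463]), 0.7) [0.07867984 0.11652207 0.13527598]
green (array([0.5864, 0.1613]), array([0.4006, 0.0867]), 33.7) [0.07807089 0.11539483 0.13425974]
xyz [[0.0435, -0.0344, 0.0006], [0.0462, -0.0306, 0.0006], [0.0487, -0.0265, 0.0006], [0.0508, -0.0223, 0.0006], [0.0525, -0.0179, 0.0006], [0.0538, -0.0134, 0.0006], [0.0547, -0.0088, 0.0006], [0.0553, -0.0042, 0.0005]] 
rot [[0.0, 0.0, -4.9], [0.0, 0.0, -4.9], [0.0, 0.0, -4.9], [0.0, 0.0, -4.9], [0.0, 0.0, -4.9], [0.0, 0.0, -4.9], [0.0, 0.0, -4.9], [0.0, 0.0, -4.9]]
xyz [[0.041, -0.0323, 0.0044], [0.0441, -0.0278, 0.0045], [0.0468, -0.0231, 0.0044], [0.0489, -0.0182, 0.0045], [0.0506, -0.0131, 0.0044], [0.0516, -0.0078, 0.0045], [0.0521, -0.0024, 0.0044], [0.0521, 0.003, 0.0045], [0.0516, 0.0084, 0.0044]] 
rot [[-0.0, -0.0, -5.9], [-0.0, -0.0, -5.9], [-0.0, -0.0, -5.9], [-0.0, -0.0, -5.9], [-0.0, -0.0, -5.9], [-0.0, -0.0, -5.9], [-0.0, -0.0, -5.9], [-0.0, -0.0, -5.9], [-0.0, -0.0, -5.9]]
```

Call:
carry_out(xyz=[[0.0435, -0.0344, 0.0006], [0.0462, -0.0306, 0.0006], [0.0487, -0.0265, 0.0006], [0.0508, -0.0223, 0.0006], [0.0525, -0.0179, 0.0006]], rotation=[[0, 0, -4.9], [0, 0, -4.9], [0, 0, -4.9], [0, 0, -4.9], [0, 0, -4.9]], gripper=[-1, -1, -1, -1, -1], grip_force=40)

```text
time: 1.32
tcp_pos: [0.3354, -0.4886, 0.4014]
ee_rot: [2.968, 1.011, -0.005]
ft_force: [1.1, 0.4, 0.2]
opening: -0.0004
```

Call:
carry_out(xyz=[[0.0538, -0.0134, 0.0006], [0.0547, -0.0088, 0.0006], [0.0553, -0.0042, 0.0005], [0.041, -0.0323, 0.0044], [0.0441, -0.0278, 0.0045]], rotation=[[0, 0, -4.9], [0, 0, -4.9], [0, 0, -4.9], [0, 0, -5.9], [0, 0, -5.9]], gripper=[-1, -1, -1, -1, -1])

```text
time: 1.95
tcp_pos: [0.4431, -0.246, 0.3909]
ee_rot: [2.636, 1.684, 0.001]
ft_force: [0.8, 0.5, 0.6]
opening: 0.0001
```

Call:
carry_out(xyz=[[0.0468, -0.0231, 0.0044], [0.0489, -0.0182, 0.0045], [0.0506, -0.0131, 0.0044], [0.0516, -0.0078, 0.0045], [0.0521, -0.0024, 0.0044]], rotation=[[0, 0, -5.9], [0, 0, -5.9], [0, 0, -5.9], [0, 0, -5.9], [0, 0, -5.9]], gripper=[-1, -1, -1, -1, -1])

```text
time: 2.58
tcp_pos: [0.4357, 0.0225, 0.3671]
ee_rot: [2.098, 2.311, 0.002]
ft_force: [1.4, 0.9, -0.8]
opening: -0.0001
```

Run:
```python
from h import *
s=readout.get_state();print(s["time"],s["tcp_pos"],s["opening"],s["joint_positions"].round(2))
n="top"
p=cv2.imread(f"pics/{n}0.png");X=cloud(n,np.load(f"{n}_d.npy"))
P=X[266:284,186:219].reshape(-1,3);k=(P[:,2]>.11)&(abs(P[:,0]-.49)<.08)&(P[:,1]>.15);P=P[k];print("brown",rect(P),P.min(0),P.max(0))
plan([((.4386,.1098,.36),15.3,4),((.4386,.1098,.201),15.3,4)])
```

```text
2.575 [0.43568322 0.02253752 0.36710665] -6.705242673584547e-05 [ 0.2   0.32 -0.44  2.26  0.27  0.6  -0.35]
brown (array([0.4662, 0.2195]), array([0.0307, 0.0833]), 18.6) [0.44338739 0.17781677 0.11044959] [0.48946456 0.26054509 0.13679249]
xyz [[0.0217, 0.0028, 0.0015], [0.0215, 0.0037, 0.0016], [0.0213, 0.0047, 0.0017], [0.0211, 0.0055, 0.0017]] 
rot [[0.2, 0.2, -2.4], [0.2, 0.2, -2.4], [0.2, 0.2, -2.4], [0.2, 0.2, -2.4]]
xyz [[0.0, 0.0, 0.0397], [0.0, 0.0, 0.0398], [0.0, 0.0, 0.0397], [0.0, 0.0, 0.0398]] 
rot [[-0.0, 0.0, 0.0], [-0.0, 0.0, 0.0], [-0.0, 0.0, 0.0], [-0.0, 0.0, 0.0]]
```

Call:
carry_out(xyz=[[0.0217, 0.0028, 0.0015], [0.0215, 0.0037, 0.0016], [0.0213, 0.0047, 0.0017], [0.0211, 0.0055, 0.0017], [0, 0, 0]], rotation=[[0.2, 0.2, -2.4], [0.2, 0.2, -2.4], [0.2, 0.2, -2.4], [0.2, 0.2, -2.4], [0, 0, 0]], gripper=[-1, -1, -1, -1, -1])

```text
time: 3.2
tcp_pos: [0.4385, 0.1174, 0.3614]
ee_rot: [1.89, 2.507, 0.006]
ft_force: [0.3, -0.3, 0.2]
opening: 0.0001
```

Run:
```python
from h import *
plan([((.4386,.1098,.201),15.3,5)])
```

```text
xyz [[-0.0015, -0.0005, 0.0321], [-0.0015, -0.0005, 0.0321], [-0.0015, -0.0005, 0.0321], [-0.0015, -0.0005, 0.0321], [-0.0014, -0.0004, 0.032]] 
rot [[0.0, -0.0, 0.1], [0.0, -0.0, 0.1], [0.0, -0.0, 0.1], [0.0, -0.0, 0.1], [0.0, -0.0, 0.1]]
```

Call:
carry_out(xyz=[[-0.0018, -0.001, 0.0321], [-0.0015, -0.0005, 0.0321], [-0.0015, -0.0005, 0.0321], [-0.0015, -0.0005, 0.0321], [-0.0014, -0.0004, 0.032]], rotation=[[0, 0, 0.1], [0, 0, 0.1], [0, 0, 0.1], [0, 0, 0.1], [0, 0, 0.1]], gripper=[-1, -1, -1, -1, -1])

```text
time: 3.82
tcp_pos: [0.4426, 0.1042, 0.2002]
ee_rot: [1.909, 2.48, 0.014]
ft_force: [1.4, 0.5, 0.3]
opening: 0.0001
```

Call:
carry_out(xyz=[[0, 0.005, 0], [0, 0.01, 0], [0, 0.01, 0]], rotation=[[0, 0, 0], [0, 0, 0], [0, 0, 0]], gripper=[-1, -1, -1])

```text
time: 4.2
tcp_pos: [0.466, 0.1085, 0.2005]
ee_rot: [1.912, 2.479, 0.001]
ft_force: [-3.4, -0.7, -0.8]
opening: -0.0001
```

Run:
```python
from h import *
s=readout.get_state();p=s["tcp_pos"];print(s["time"],p,s["ft_force"])
v=np.array([-u[1],u[0]]);print("along",(p[:2]-S)@u,"lat",(p[:2]-S)@v)
```

```text
4.2 [0.46598276 0.10851993 0.20052899] [-3.35959156 -0.7330147  -0.76523084]
along -0.14394355020601401 lat -0.008809472667281916
```

Call:
carry_out(xyz=[[0.006, 0.01, 0], [0, 0.012, 0], [0, 0.012, 0], [0, 0.012, 0]], rotation=[[0, 0, 0], [0, 0, 0], [0, 0, 0], [0, 0, 0]], gripper=[-1, -1, -1, -1])

```text
time: 4.7
tcp_pos: [0.4993, 0.1229, 0.2014]
ee_rot: [-1.919, -2.484, 0.044]
ft_force: [-8.7, -1.6, 3.0]
opening: 0.0001
```

```bash
cat >> h.py <<'E'
def where():
    s=readout.get_state();p=s["tcp_pos"];v=np.array([-u[1],u[0]]);R=Ro.from_rotvec(s["ee_rot"]).as_matrix()
    print("t",s["time"],"along",((p[:2]-S)@u).round(4),"lat",((p[:2]-S)@v).round(4),"z",p[2].round(4),"psi",np.degrees(np.arctan2(R[1,1],R[0,1])).round(2),"F",s["ft_force"].round(1))
E
python3 - <<'E'
from h import *
where()
p,d=viewer.camera("top");cv2.imwrite("pics/t2.png",cv2.resize(p[180:300,170:290],None,fx=5,fy=5,interpolation=2))
X=cloud("top",d);H=cv2.cvtColor(p,cv2.COLOR_BGR2HSV);h,s,v=[H[...,k].astype(int) for k in range(3)]
k=(np.hypot(X[...,0]-.602,X[...,1]-.155)<.06)&(X[...,2]>.13)&((h<6)|(h>174))&(s>150);k[:200]=0
print("headz",np.median(X[k][:,2]),k.sum())
E
```

```text
t 4.7 along -0.108 lat -0.0037 z 0.2014 psi 14.62 F [-8.7 -1.6  3. ]
headz 0.1460164019618095 293
```

View pics/t2.png

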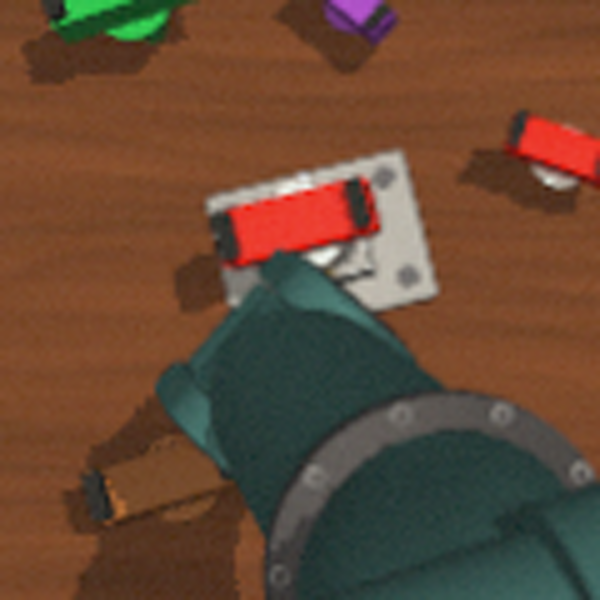

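The picture shows the head lifted about 6 mm with the hand behind it, clear of the brown look-alike. I keep pushing.

Call:
carry_out(xyz=[[0.002, 0.012, 0.0005], [0, 0.012, 0.0005], [0, 0.012, 0.0005], [0, 0.01, 0]], rotation=[[0, 0, 0], [0, 0, -0.5], [0, 0, 0], [0, 0, 0]], gripper=[-1, -1, -1, -1])

```text
time: 5.25
tcp_pos: [0.5311, 0.1326, 0.1992]
ee_rot: [-1.899, -2.478, 0.1]
ft_force: [-19.9, -4.7, 5.5]
opening: -0.0002
```

```bash
cat >> h.py <<'E'
def head(cx,cy,cam="top",r=.06,zmin=.13):
    p,d=viewer.camera(cam);X=cloud(cam,d);H=cv2.cvtColor(p,cv2.COLOR_BGR2HSV);h,s,v=[H[...,k].astype(int) for k in range(3)]
    k=(np.hypot(X[...,0]-cx,X[...,1]-cy)<r)&(X[...,2]>zmin)&((h<6)|(h>174))&(s>150)
    P=X[k]
    if len(P)<10: print(cam,"few",len(P));return p
    zt=np.percentile(P[:,2],60);P=P[abs(P[:,2]-zt)<.005];print(cam,"headz",np.median(P[:,2]).round(4),len(P),rect(P));return p
E
python3 - <<'E'
from h import *
where();head(.6025,.155);head(.6025,.155,"scene")
E
```

```text
t 5.25 along -0.0748 lat -0.0028 z 0.1992 psi 15.04 F [-19.9  -4.7   5.5]
top headz 0.1538 120 (array([0.6138, 0.1499]), array([0.0305, 0.0698]), 16.6)
scene headz 0.1552 335 (array([0.6133, 0.1586]), array([0.032 , 0.0825]), 16.8)
```

Call:
carry_out(xyz=[[0, -0.01, 0], [0, -0.015, 0], [0, -0.015, 0]], rotation=[[0, 0, 0], [0, 0, 0], [0, 0, 0]], gripper=[-1, -1, -1])

```text
time: 5.72
tcp_pos: [0.4969, 0.1235, 0.2038]
ee_rot: [-1.906, -2.482, 0.073]
ft_force: [0.2, -0.3, -0.1]
opening: 0.0
```

Run:
```python
from h import *
where();print(Ro.from_rotvec(readout.get_state()["ee_rot"]).as_matrix()[:,2])
p=head(.6025,.155);q=head(.6025,.155,"scene")
c=np.hstack([cv2.resize(p[200:270,200:270],(400,400),interpolation=2),cv2.resize(q[180:280,300:400],(400,400),interpolation=2)])
cv2.imwrite("pics/c3.png",c)
```

```text
t 5.725 along -0.1102 lat -0.0025 z 0.2038 psi 14.93 F [ 0.2 -0.3 -0.1]
[-0.03716879 -0.0300883  -0.99885593]
top headz 0.155 266 (array([0.6101, 0.1563]), array([0.0306, 0.0804]), 15.4)
scene headz 0.1547 328 (array([0.6117, 0.1591]), array([0.0318, 0.0824]), 16.5)
```

View pics/c3.png

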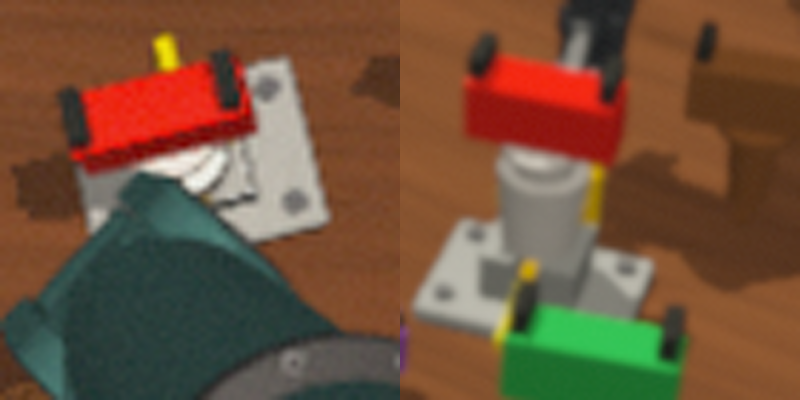

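The head is up about 15 mm on the wedge, whose tip shows beyond the stand. It leans slightly in the loosened sleeve, and closing square pads on it will straighten it. Next I go over it and grasp.

Run:
```python
from h import *
plan([((.4965,.125,.385),15.3,5),((.604,.1555,.385),15.3,3),((.604,.1555,.287),15.3,4)])
```

```text
xyz [[-0.0004, -0.0014, -0.0363], [-0.0003, -0.001, -0.0363], [-0.0001, -0.0007, -0.0363], [-0.0, -0.0003, -0.0363], [0.0001, -0.0, -0.0363]] 
rot [[-0.5, 0.2, -0.1], [-0.5, 0.2, -0.1], [-0.5, 0.2, -0.1], [-0.5, 0.2, -0.1], [-0.5, 0.2, -0.1]]
xyz [[0.0004, 0.0372, 0.0], [0.0003, 0.0373, 0.0], [0.0004, 0.0372, 0.0]] 
rot [[-0.0, 0.0, 0.0], [-0.0, 0.0, 0.0], [-0.0, 0.0, 0.0]]
xyz [[-0.0, 0.0, 0.0245], [-0.0, 0.0, 0.0245], [-0.0, 0.0, 0.0245], [-0.0, 0.0, 0.0245]] 
rot [[-0.0, 0.0, 0.0], [-0.0, 0.0, 0.0], [-0.0, 0.0, 0.0], [-0.0, 0.0, 0.0]]
```

Call:
carry_out(xyz=[[0, -0.0014, -0.0363], [0, -0.001, -0.0363], [0, -0.0007, -0.0363], [0, 0, -0.0363], [0, 0, -0.0363]], rotation=[[-0.5, 0.2, -0.1], [-0.5, 0.2, -0.1], [-0.5, 0.2, -0.1], [-0.5, 0.2, -0.1], [-0.5, 0.2, -0.1]], gripper=[-1, -1, -1, 1, 1])

```text
time: 6.45
tcp_pos: [0.4975, 0.1266, 0.3894]
ee_rot: [1.899, 2.502, -0.005]
ft_force: [-0.7, -0.6, -0.2]
opening: 0.0359
```

Call:
carry_out(xyz=[[0, 0.037, 0], [0, 0.037, 0], [0, 0.037, 0], [0, 0, 0]], rotation=[[0, 0, 0], [0, 0, 0], [0, 0, 0], [0, 0, 0]], gripper=[1, 1, 1, 1])

```text
time: 6.95
tcp_pos: [0.6087, 0.1576, 0.3957]
ee_rot: [1.895, 2.493, 0.011]
ft_force: [-1.0, 0.8, 0.2]
opening: 0.0854
```

Run:
```python
from h import *
where();plan([((.604,.1555,.287),15.3,4)])
q=head(.6025,.155,"scene")
```

```text
t 6.95 along 0.0067 lat 0.0009 z 0.3957 psi 15.53 F [-1.   0.8  0.2]
xyz [[-0.0001, -0.0016, 0.0271], [-0.0001, -0.0015, 0.0272], [-0.0002, -0.0014, 0.0272], [-0.0002, -0.0014, 0.0271]] 
rot [[0.2, 0.1, 0.1], [0.2, 0.1, 0.1], [0.2, 0.1, 0.1], [0.2, 0.1, 0.1]]
scene headz 0.1547 328 (array([0.612, 0.16 ]), array([0.0296, 0.0811]), 14.7)
```

Call:
carry_out(xyz=[[0, -0.0016, 0.0271], [0, -0.0015, 0.0272], [0, -0.0014, 0.0272], [0, -0.0014, 0.0271], [0, 0, 0]], rotation=[[0.2, 0.1, 0], [0.2, 0.1, 0], [0.2, 0.1, 0], [0.2, 0.1, 0], [0, 0, 0]], gripper=[1, 1, 1, 1, 1])

```text
time: 7.62
tcp_pos: [0.5969, 0.1545, 0.2851]
ee_rot: [-1.895, -2.499, 0.009]
ft_force: [0.3, 0.4, 0.6]
opening: 0.0849
```

Call:
carry_out(xyz=[[0, 0, 0], [0, 0, 0], [0, 0, 0], [0, 0, 0], [0, 0, 0]], rotation=[[0, 0, 0], [0, 0, 0], [0, 0, 0], [0, 0, 0], [0, 0, 0]], gripper=[-1, -1, -1, -1, -1], grip_force=80)

```text
time: 8.25
tcp_pos: [0.5993, 0.1555, 0.2899]
ee_rot: [1.898, 2.503, 0.007]
ft_force: [0.0, 1.4, -3.9]
opening: 0.0294
```

Run:
```python
from h import *
where();head(.6025,.155,"scene");head(.6025,.155)
```

```text
t 8.25 along -0.003 lat 0.0013 z 0.2899 psi 15.64 F [ 0.   1.4 -3.9]
scene headz 0.1556 169 (array([0.6024, 0.1567]), array([0.0302, 0.0814]), 15.1)
top few 0
```

Call:
carry_out(xyz=[[0, 0, -0.02], [0, 0, -0.035], [0, 0, -0.035], [0, 0, -0.035], [0, 0, -0.025]], rotation=[[0, 0, 0], [0, 0, 0], [0, 0, 0], [0, 0, 0], [0, 0, 0]], gripper=[-1, -1, -1, -1, -1])

```text
time: 8.98
tcp_pos: [0.5937, 0.1536, 0.4416]
ee_rot: [-1.89, -2.494, 0.026]
ft_force: [0.0, 0.6, -2.4]
opening: 0.0288
```

Run:
```python
from h import *
where();q=head(.6025,.155,"scene",zmin=.2);cv2.imwrite("pics/s4.png",cv2.resize(q[120:280,270:430],(600,600),interpolation=2))
plan([((.637,-.2145,.43),-19.6,9)])
```

```text
t 8.975 along -0.0089 lat 0.0009 z 0.4416 psi 15.69 F [ 0.   0.6 -2.4]
scene headz 0.2988 135 (array([0.603 , 0.1597]), array([0.0253, 0.0854]), 31.7)
xyz [[-0.0407, -0.0065, 0.0018], [-0.0411, -0.0037, 0.0017], [-0.0412, -0.0009, 0.0017], [-0.0412, 0.0019, 0.0017], [-0.041, 0.0048, 0.0017], [-0.0405, 0.0075, 0.0017], [-0.0399, 0.0103, 0.0016], [-0.0392, 0.013, 0.0016], [-0.0381, 0.0156, 0.0017]] 
rot [[-0.1, 0.0, 3.9], [-0.1, 0.0, 3.9], [-0.1, 0.0, 3.9], [-0.1, 0.0, 3.9], [-0.1, 0.0, 3.9], [-0.1, 0.0, 3.9], [-0.1, 0.0, 3.9], [-0.1, 0.0, 3.9], [-0.1, 0.0, 3.9]]
```

View pics/s4.png

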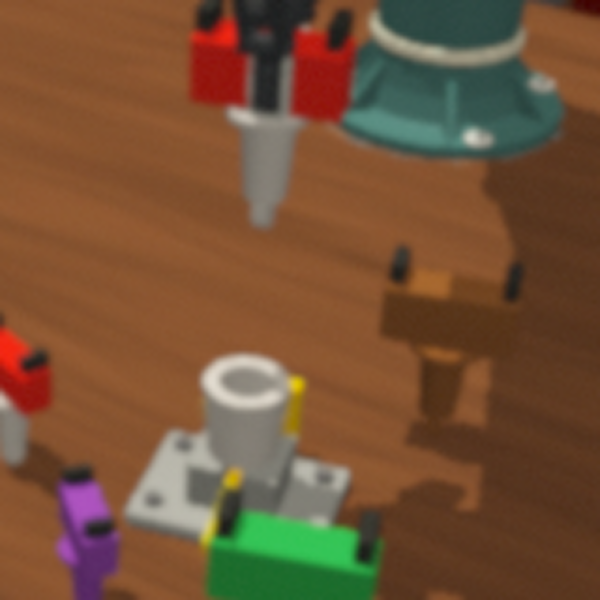

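The head hangs upright from the fingers, clear of the empty grey sleeve. I carry it across to the blue stand.

Call:
carry_out(xyz=[[-0.0407, -0.0065, 0.0018], [-0.0411, -0.0037, 0.0017], [-0.0412, -0.0009, 0.0017], [-0.0412, 0.0019, 0.0017], [-0.041, 0.0048, 0.0017]], rotation=[[-0.1, 0, 3.9], [-0.1, 0, 3.9], [-0.1, 0, 3.9], [-0.1, 0, 3.9], [-0.1, 0, 3.9]], gripper=[-1, -1, -1, -1, -1])

```text
time: 9.65
tcp_pos: [0.6113, -0.0503, 0.4352]
ee_rot: [-2.283, -2.138, 0.027]
ft_force: [0.4, 0.0, -3.4]
opening: 0.0291
```

Call:
carry_out(xyz=[[-0.0405, 0.0075, 0.0017], [-0.0399, 0.0103, 0.0016], [-0.0392, 0.013, 0.0016], [-0.0381, 0.0156, 0.0017], [0, 0, 0]], rotation=[[-0.1, 0, 3.9], [-0.1, 0, 3.9], [-0.1, 0, 3.9], [-0.1, 0, 3.9], [0, 0, 0]], gripper=[-1, -1, -1, -1, -1])

```text
time: 10.28
tcp_pos: [0.6225, -0.223, 0.4228]
ee_rot: [-2.56, -1.783, 0.05]
ft_force: [-0.1, 0.2, -1.7]
opening: 0.0289
```

Run:
```python
from h import *
where();print(readout.get_state()["tcp_pos"],Ro.from_rotvec(readout.get_state()["ee_rot"]).as_matrix()[:,2].round(3))
plan([((.637,-.2145,.36),-19.6,4)])
```

```text
t 10.275 along -0.0804 lat -0.3699 z 0.4228 psi -20.3 F [-0.1  0.2 -1.7]
[ 0.62249809 -0.22297337  0.42278232] [-0.039 -0.001 -0.999]
xyz [[0.0035, 0.0032, 0.0155], [0.0034, 0.0031, 0.0156], [0.0033, 0.003, 0.0156], [0.0033, 0.0028, 0.0157]] 
rot [[-0.5, 0.2, -0.2], [-0.5, 0.2, -0.2], [-0.5, 0.2, -0.2], [-0.5, 0.2, -0.2]]
```

Call:
carry_out(xyz=[[0.0035, 0.0032, 0.0155], [0.0034, 0.0031, 0.0156], [0.0033, 0.003, 0.0156], [0.0033, 0.0028, 0.0157], [0, 0, 0]], rotation=[[-0.5, 0.2, -0.2], [-0.5, 0.2, -0.2], [-0.5, 0.2, -0.2], [-0.5, 0.2, -0.2], [0, 0, 0]], gripper=[-1, -1, -1, -1, -1])

```text
time: 10.9
tcp_pos: [0.6354, -0.2056, 0.3519]
ee_rot: [-2.545, -1.82, 0.004]
ft_force: [-0.2, -0.0, -2.9]
opening: 0.029
```

Run:
```python
from h import *
where();s=readout.get_state();print(s["tcp_pos"],Ro.from_rotvec(s["ee_rot"]).as_matrix()[:,2].round(3))
q,d=viewer.camera("scene");p,e=viewer.camera("top")
c=np.hstack([cv2.resize(q[130:230,160:260],(400,400),interpolation=2),cv2.resize(p[180:250,330:400],(400,400),interpolation=2)]);cv2.imwrite("pics/c5.png",c)
# shank points below collar, seen by scene camera
X=cloud("scene",d);k=(np.hypot(X[...,0]-.6385,X[...,1]+.215)<.03)
H=cv2.cvtColor(q,cv2.COLOR_BGR2HSV)
for lo in np.arange(.085,.2,.01):
    P=X[k&(X[...,2]>lo)&(X[...,2]<lo+.01)]
    if len(P)>3: print(lo.round(3),len(P),rect(P),P.mean(0).round(4))
```

```text
t 10.9 along -0.0634 lat -0.3565 z 0.3519 psi -18.85 F [-0.2 -0.  -2.9]
[ 0.63539776 -0.20561003  0.3518895 ] [-0.009  0.009 -1.   ]
0.085 139 (array([ 0.6388, -0.2129]), array([0.0484, 0.047 ]), 43.4) [ 0.6412 -0.2117  0.0908]
0.095 12 (array([ 0.6431, -0.1965]), array([0.0167, 0.0323]), 74.6) [ 0.6422 -0.1975  0.0968]
0.105 28 (array([ 0.6333, -0.2   ]), array([0.0124, 0.0204]), 52.3) [ 0.6323 -0.1999  0.1106]
0.115 19 (array([ 0.6348, -0.1967]), array([0.0113, 0.0216]), 61.7) [ 0.6361 -0.1969  0.121 ]
0.125 37 (array([ 0.6365, -0.1969]), array([0.013 , 0.0234]), 47.2) [ 0.6375 -0.196   0.1304]
0.135 33 (array([ 0.6368, -0.1978]), array([0.0145, 0.0259]), 42.8) [ 0.6371 -0.1966  0.14  ]
0.145 40 (array([ 0.6368, -0.1965]), array([0.0134, 0.0278]), 50.4) [ 0.6374 -0.1948  0.15  ]
0.155 37 (array([ 0.6381, -0.1953]), array([0.0132, 0.028 ]), 45.6) [ 0.6391 -0.1949  0.1596]
0.165 19 (array([ 0.6507, -0.2033]), array([0.0131, 0.0304]), 15.5) [ 0.6502 -0.199   0.1711]
0.175 24 (array([ 0.6516, -0.2048]), array([0.0307, 0.0092]), 86.9) [ 0.6522 -0.2015  0.1789]
0.185 36 (array([ 0.6564, -0.2013]), array([0.0115, 0.026 ]), 23.2) [ 0.6551 -0.2006  0.1904]
0.195 33 (array([ 0.6572, -0.2044]), array([0.0098, 0.0263]), 13.4) [ 0.6558 -0.2022  0.2005]
```

View pics/c5.png

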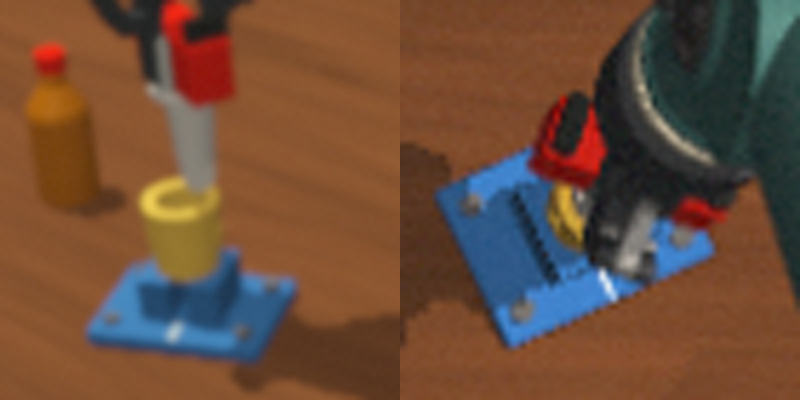

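The scene view shows the tang tip (crop 200,185) just behind and right of the brass mouth (180,200), about 10 mm off. I work out the shift from the shank's visible surface.

```bash
cat >> h.py <<'E'
from scipy.optimize import least_squares
def shank(zo):
    "axis of shank from scene depth; zo = head origin height; also rim centre"
    q,d=viewer.camera("scene");X=cloud("scene",d);i=viewer.camera_info("scene");o=-cv2.Rodrigues(i["rvec"])[0].T@i["tvec"]
    t=readout.get_state()["tcp_pos"];H=cv2.cvtColor(q,cv2.COLOR_BGR2HSV)
    near=np.hypot(X[...,0]-t[0],X[...,1]-t[1])<.035
    P=X[near&(X[...,2]>max(.1,zo-.05))&(X[...,2]<zo-.004)&(H[...,1]<90)]
    f=lambda a:np.hypot(P[:,0]-a[0]-a[2]*(P[:,2]-zo),P[:,1]-a[1]-a[3]*(P[:,2]-zo))-(.016+.08*(P[:,2]-zo))
    r=least_squares(f,[t[0],t[1],0,0],loss="soft_l1",f_scale=.001);print("shank",len(P),r.x.round(4),"cost",r.cost,"cam",o.round(2),"tcp",t.round(4));return q
E
python3 - <<'E'
from h import *
shank(.3519-.181)
E
```

```text
shank 155 [ 0.6314 -0.2046  0.0061 -0.0014] cost 9.699069887839045e-05 cam [1.31 0.55 0.65] tcp [ 0.6361 -0.207   0.3545]
```

Run:
```python
from h import *
plan([((.641,-.2155,.354),-19.6,2)])
```

```text
xyz [[-0.0032, 0.0037, 0.0002], [-0.0032, 0.0037, 0.0002]] 
rot [[-0.2, -0.1, 0.3], [-0.2, -0.1, 0.3]]
```

Call:
carry_out(xyz=[[-0.0035, 0.004, 0], [-0.0035, 0.004, 0], [0, 0, 0]], rotation=[[-0.2, -0.1, 0.3], [-0.2, -0.1, 0.3], [0, 0, 0]], gripper=[-1, -1, -1])

```text
time: 11.42
tcp_pos: [0.6422, -0.2177, 0.3563]
ee_rot: [2.565, 1.808, 0.004]
ft_force: [-0.0, 0.6, -3.8]
opening: 0.029
```

Run:
```python
from h import *
where();s=readout.get_state();print(Ro.from_rotvec(s["ee_rot"]).as_matrix()[:,2].round(4))
q=shank(s["tcp_pos"][2]-.181);cv2.imwrite("pics/s6.png",cv2.resize(q[130:230,160:260],(600,600),interpolation=2))
plan([((.641,-.2155,.354),-19.6,1)])
```

```text
t 11.425 along -0.06 lat -0.3699 z 0.3563 psi -19.65 F [-0.   0.6 -3.8]
[ 4.e-03 -9.e-04 -1.e+00]
shank 161 [ 0.6401 -0.219   0.0138 -0.0491] cost 9.07812560160684e-05 cam [1.31 0.55 0.65] tcp [ 0.6421 -0.2173  0.3563]
xyz [[0.0014, -0.0017, 0.0023]] 
rot [[0.2, -0.0, -0.0]]
```

View pics/s6.png

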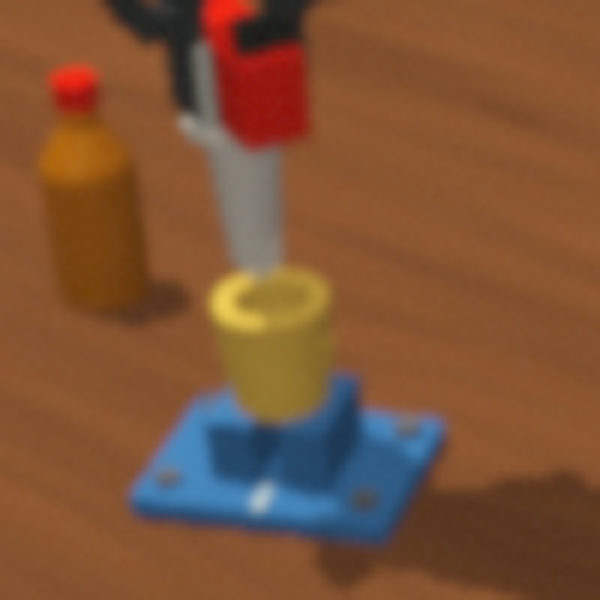

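Run:
```python
from h import *
i=viewer.camera_info("scene");k,D=K(i)
pr=lambda P:cv2.projectPoints(np.float64(P).reshape(-1,1,3),i["rvec"],i["tvec"],k,D)[0].reshape(-1,2).round(1)
print("rim (205,179.8):",plane("scene",[[205,179.8]],.094), pr([.6385,-.215,.094]))
for z in(.100,.105,.110):print("tip",z,plane("scene",[[203.8,175.3]],z))
# collar underside visible: left edge crop(178,122)... block bottom near corner crop(255,150)->
print("pred tip",pr([.6421,-.2175,.105]),"pred collar",pr([.6421,-.2175,.175]))
p,d=viewer.camera("scene");X=cloud("scene",d)
for z,(c,r) in dict(tip=(263,262),mid=(257,220),up=(250,170)).items():
    a=X[130+r//6-1:130+r//6+2,160+c//6-1:160+c//6+2].reshape(-1,3);print(z,np.median(a,0).round(4))
```

```text
rim (205,179.8): [[ 0.6400662  -0.21120327  0.094     ]] [[204.4 179.1]]
tip 0.1 [[ 0.63219564 -0.22271941  0.1       ]]
tip 0.105 [[ 0.63834059 -0.21577841  0.105     ]]
tip 0.11 [[ 0.64448554 -0.2088374   0.11      ]]
pred tip [[202.3 175.7]] pred collar [[199.4 151.1]]
tip [ 0.6437 -0.2128  0.1142]
mid [ 0.6488 -0.2063  0.1403]
up [ 0.6485 -0.2076  0.1612]
```

Run:
```python
from h import *
plan([((.6415,-.2145,.310),-19.6,3)])
```

```text
xyz [[0.0007, -0.0005, 0.0154], [0.0007, -0.0005, 0.0154], [0.0008, -0.0004, 0.0154]] 
rot [[0.1, -0.0, -0.0], [0.1, -0.0, -0.0], [0.1, -0.0, -0.0]]
```

Call:
carry_out(xyz=[[0.002, -0.0015, 0.002], [0.0003, 0, 0.012], [0, 0, 0.014], [0, 0, 0.012], [0, 0, 0]], rotation=[[0.2, 0, 0], [0.1, 0, 0], [0, 0, 0], [0, 0, 0], [0, 0, 0]], gripper=[-1, -1, -1, -1, -1])

```text
time: 12.15
tcp_pos: [0.6405, -0.2135, 0.312]
ee_rot: [-2.563, -1.809, 0.003]
ft_force: [0.4, -0.4, -3.1]
opening: 0.0294
```

```bash
cat >> h.py <<'E'
def st():
    s=readout.get_state();R=Ro.from_rotvec(s["ee_rot"]).as_matrix()
    print("t",s["time"],"tcp",s["tcp_pos"].round(4),"psi",np.degrees(np.arctan2(R[1,1],R[0,1])).round(2),"zax",R[:,2].round(3),"F",s["ft_force"].round(1),"M",s["moment"].round(2),"op",round(s["opening"],4))
E
python3 - <<'E'
from h import *
st();shank(readout.get_state()["tcp_pos"][2]-.181)
E
```

```text
t 12.15 tcp [ 0.6405 -0.2135  0.312 ] psi -19.57 zax [-0.005  0.003 -1.   ] F [ 0.4 -0.4 -3.1] M [ 0.   -0.03  0.02] op 0.0294
shank 80 [ 0.6368 -0.2121  0.0238  0.0548] cost 5.0180826963261734e-05 cam [1.31 0.55 0.65] tcp [ 0.6408 -0.2135  0.3127]
```

Call:
carry_out(xyz=[[0, 0, 0.009], [0, 0, 0.007], [0, 0, 0.003], [0, 0, 0.002]], rotation=[[0, 0, 0], [0, 0, 0], [0, 0, 0], [0, 0, 0]], gripper=[-1, -1, -1, -1])

```text
time: 12.7
tcp_pos: [0.6416, -0.2144, 0.2916]
ee_rot: [-2.567, -1.81, -0.0]
ft_force: [-0.1, -0.4, -3.0]
opening: 0.0293
```

Run:
```python
from h import *
st()
```

```text
t 12.7 tcp [ 0.6416 -0.2144  0.2916] psi -19.62 zax [-0.     0.001 -1.   ] F [-0.1 -0.4 -3. ] M [-0.12 -0.01  0.01] op 0.0293
```

Call:
carry_out(xyz=[[0, 0, 0.002], [0, 0, 0.002], [0, 0, 0.002]], rotation=[[0, 0, 0], [0, 0, 0], [0, 0, 0]], gripper=[-1, -1, -1])

```text
time: 13.08
tcp_pos: [0.6419, -0.2148, 0.2888]
ee_rot: [2.568, 1.809, -0.002]
ft_force: [-3.6, 0.0, 8.0]
opening: 0.0291
```

Run:
```python
from h import *
st()
```

```text
t 13.075 tcp [ 0.6419 -0.2148  0.2888] psi -19.65 zax [-0.001 -0.001 -1.   ] F [-3.6  0.   8. ] M [ 0.05  0.95 -0.04] op 0.0291
```

Run:
```python
from h import *
p=head(.6385,-.215);q=head(.6385,-.215,"scene")
cv2.imwrite("pics/c7.png",np.hstack([cv2.resize(q[130:230,160:260],(400,400),interpolation=2),cv2.resize(p[180:250,330:400],(400,400),interpolation=2)]))
```

```text
top headz 0.1541 65 (array([ 0.6299, -0.2096]), array([0.0855, 0.0273]), 52.2)
scene headz 0.1532 105 (array([ 0.6414, -0.2115]), array([0.0805, 0.0302]), 69.3)
```

View pics/c7.png

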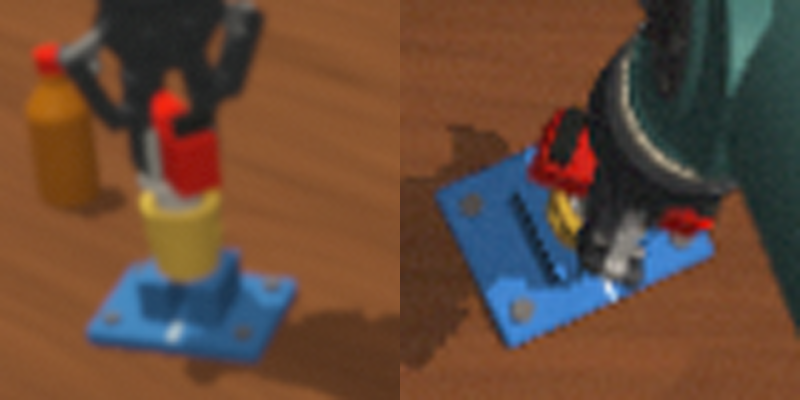

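The head stands in the brass sleeve about 45° out of line: the scene block axis measures 69°, so its x is at −21° against the slot's 25°. Next I press while twisting.

Call:
carry_out(xyz=[[0, -0.001, 0.002], [0, 0, 0.002], [0, 0, 0.002], [0, 0, 0.002], [0, 0, 0.002]], rotation=[[0, 0, -6], [0, 0, -6], [0, 0, -6], [0, 0, -6], [0, 0, -6]], gripper=[-1, -1, -1, -1, -1])

```text
time: 13.8
tcp_pos: [0.6402, -0.2139, 0.2846]
ee_rot: [1.991, 2.429, -0.008]
ft_force: [-0.5, -0.0, -1.8]
opening: 0.0291
```

Run:
```python
from h import *
st()
```

```text
t 13.8 tcp [ 0.6402 -0.2139  0.2846] psi 11.32 zax [-0.003 -0.004 -1.   ] F [-0.5 -0.  -1.8] M [-0.07  0.18  0.05] op 0.0291
```

Call:
carry_out(xyz=[[0, 0, 0.003], [0, 0, 0.003], [0, 0, 0.004], [0, 0, 0.004]], rotation=[[0, 0, -6], [0, 0, -6], [0, 0, -2], [0, 0, 0]], gripper=[-1, -1, -1, -1])

```text
time: 14.3
tcp_pos: [0.6395, -0.2139, 0.2765]
ee_rot: [-1.672, -2.658, 0.016]
ft_force: [-5.7, 0.4, 13.3]
opening: 0.0293
```

Run:
```python
from h import *
st();head(.6385,-.215,"scene",zmin=.12)
```

```text
t 14.3 tcp [ 0.6395 -0.2139  0.2765] psi 25.65 zax [-0.007 -0.008 -1.   ] F [-5.7  0.4 13.3] M [ 0.06  1.26 -0.  ] op 0.0293
scene headz 0.1403 103 (array([ 0.6357, -0.2147]), array([0.0442, 0.0832]), 23.6)
```

Call:
carry_out(xyz=[[0, -0.001, 0.005], [0, 0, 0.006], [0, 0, 0.006]], rotation=[[0, 0, 0], [0, 0, 0], [0, 0, 0]], gripper=[-1, -1, -1])

```text
time: 14.72
tcp_pos: [0.6394, -0.213, 0.2738]
ee_rot: [1.676, 2.655, -0.025]
ft_force: [-11.9, 0.8, 32.5]
opening: 0.0291
```

Run:
```python
from h import *
st();head(.6385,-.215,"scene",zmin=.12)
```

```text
t 14.725 tcp [ 0.6394 -0.213   0.2738] psi 25.49 zax [-0.007 -0.014 -1.   ] F [-11.9   0.8  32.5] M [0.55 2.3  0.05] op 0.0291
scene headz 0.1375 101 (array([ 0.637 , -0.2142]), array([0.0423, 0.084 ]), 21.8)
```

Call:
carry_out(xyz=[[0, 0, 0.006], [0, 0, 0.006]], rotation=[[0, 0, 0], [0, 0, 0]], gripper=[-1, -1])

```text
time: 15.02
tcp_pos: [0.6395, -0.212, 0.2738]
ee_rot: [1.678, 2.651, -0.033]
ft_force: [-12.4, 0.7, 30.0]
opening: 0.0294
```

Run:
```python
from h import *
st();p,d=viewer.camera("scene");cv2.imwrite("pics/s8.png",cv2.resize(p[140:220,170:250],(640,640),interpolation=2))
X=cloud("scene",d);H=cv2.cvtColor(p,cv2.COLOR_BGR2HSV);h,s=H[...,0].astype(int),H[...,1]
k=(np.hypot(X[...,0]-.6385,X[...,1]+.215)<.06)&((h<6)|(h>174))&(s>150)&(X[...,2]>.05)
print(np.histogram(X[k][:,2],bins=np.arange(.09,.16,.004)))
```

```text
t 15.025 tcp [ 0.6395 -0.212   0.2738] psi 25.34 zax [-0.008 -0.02  -1.   ] F [-12.4   0.7  30. ] M [0.68 2.23 0.04] op 0.0294
(array([ 0,  0,  6, 20, 26, 33, 33, 31, 30, 31, 26, 45, 41, 16, 12,  4,  5]), array([0.09 , 0.094, 0.098, 0.102, 0.106, 0.11 , 0.114, 0.118, 0.122,
       0.126, 0.13 , 0.134, 0.138, 0.142, 0.146, 0.15 , 0.154, 0.158]))
```

View pics/s8.png

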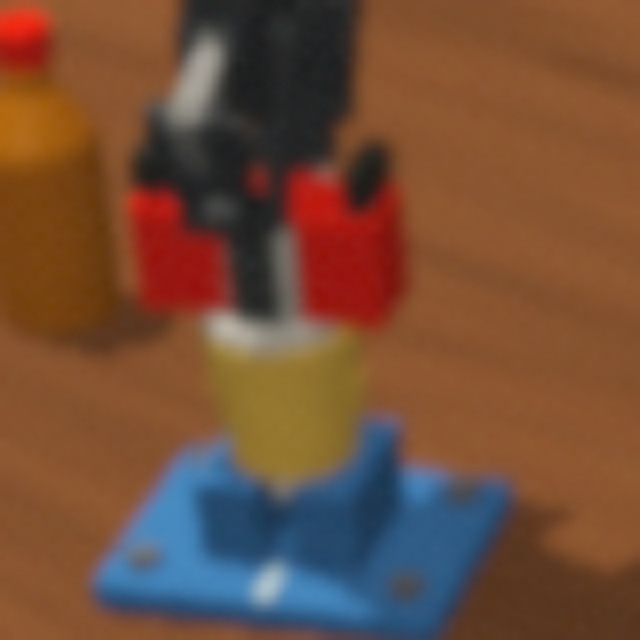

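The white collar (crop 280,335) sits flush on the brass rim and the tang shows in the slot below the sleeve. Now I relax the press, open and retreat.

Call:
carry_out(xyz=[[0, 0, 0], [0, 0, 0], [0, 0, 0], [0, 0, 0], [0, 0, 0]], rotation=[[0, 0, 0], [0, 0, 0], [0, 0, 0], [0, 0, 0], [0, 0, 0]], gripper=[-1, -1, 1, 1, 1])

```text
time: 15.7
tcp_pos: [0.6405, -0.2114, 0.275]
ee_rot: [1.676, 2.648, -0.029]
ft_force: [0.4, -0.2, -0.9]
opening: 0.0815
```

Call:
carry_out(xyz=[[0, 0, -0.02], [0, 0, -0.04], [0, 0, -0.04], [0, 0, -0.04], [0, 0, -0.02]], rotation=[[0, 0, 0], [0, 0, 0], [0, 0, 0], [0, 0, 0], [0, 0, 0]], gripper=[1, 1, 1, 1, 1])

```text
time: 16.32
tcp_pos: [0.6415, -0.2075, 0.4433]
ee_rot: [1.674, 2.649, -0.027]
ft_force: [-0.3, -0.4, -1.5]
opening: 0.0858
```

Run:
```python
from h import *
st();head(.6385,-.215,"top",zmin=.12);p=head(.6385,-.215,"scene",zmin=.12)
cv2.imwrite("pics/s9.png",cv2.resize(p[140:220,170:250],(640,640),interpolation=2))
```

```text
t 16.325 tcp [ 0.6415 -0.2075  0.4433] psi 25.42 zax [-0.003 -0.019 -1.   ] F [-0.3 -0.4 -1.5] M [ 0.03 -0.05  0.03] op 0.0858
top headz 0.1413 261 (array([ 0.6381, -0.2144]), array([0.0297, 0.0818]), 25.7)
scene headz 0.1397 201 (array([ 0.6385, -0.2121]), array([0.0348, 0.0817]), 25.6)
```

View pics/s9.png

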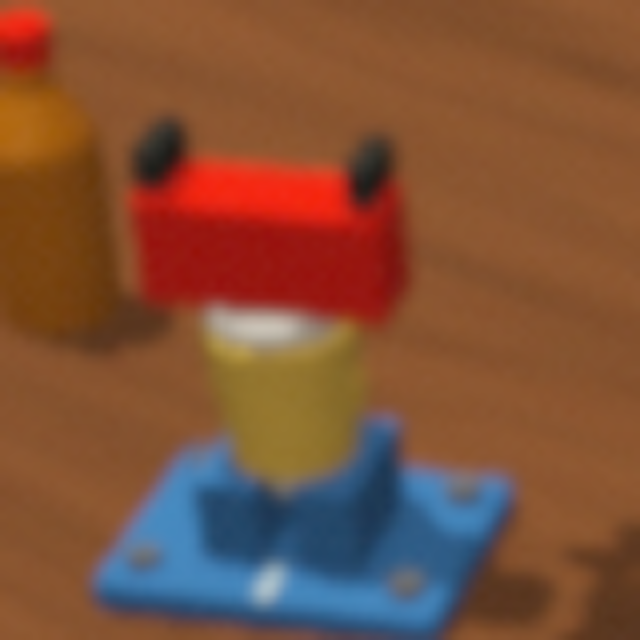

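Run:
```python
from h import *
def fit(p,d,n,cx,cy):
    X=cloud(n,d);H=cv2.cvtColor(p,cv2.COLOR_BGR2HSV);h,s,v=[H[...,k].astype(int) for k in range(3)]
    k=(np.hypot(X[...,0]-cx,X[...,1]-cy)<.055)&(abs(X[...,2]-.140)<.008)&((h<6)|(h>174))&(s>150)&(v>190)
    k=cv2.erode(k.astype(np.uint8),np.ones((2,2)))>0
    P=X[k];A=np.c_[P[:,0]-cx,P[:,1]-cy,np.ones(len(P))]
    r=least_squares(lambda a:A@a-P[:,2],[0,0,.14],loss="soft_l1",f_scale=.001);return len(P),r.x.round(4)
for n in("top","scene"):
    print("store@start",n,fit(cv2.imread(f"pics/{n}0.png"),np.load(f"{n}_d.npy"),n,.6025,.155))
    for _ in range(3):
        p,d=viewer.camera(n);print(n,fit(p,d,n,.6385,-.215))
p,d=viewer.camera("scene");H=cv2.cvtColor(p,cv2.COLOR_BGR2HSV);X=cloud("scene",d)
a=p[176:190,192:220];cv2.imwrite("pics/c10.png",np.hstack([cv2.resize(p[172:192,190:222],(640,400),interpolation=0)]))
```

```text
store@start top (194, array([-0.0127, -0.0124,  0.1399]))
top (181, array([ 0.0082, -0.0023,  0.1416]))
top (173, array([ 0.003 , -0.0079,  0.1416]))
top (178, array([ 0.0128, -0.0141,  0.1416]))
store@start scene (176, array([-0.0339, -0.0053,  0.1402]))
scene (96, array([-0.0307, -0.0188,  0.1401]))
scene (100, array([-0.0252, -0.0065,  0.1398]))
scene (99, array([-0.0302, -0.0177,  0.1399]))
```

View pics/c10.png

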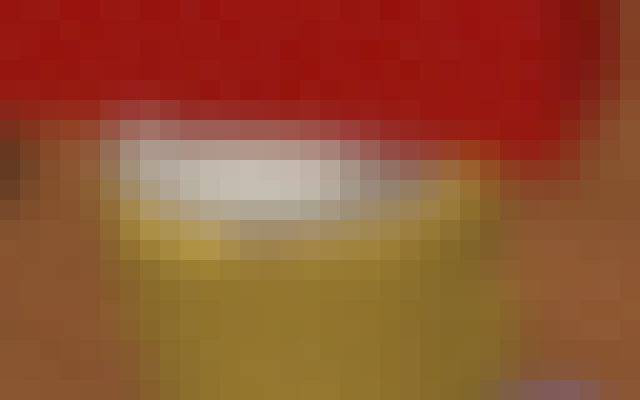

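The two cameras disagree by 1.7 mm on the height: 0.1416 from above and 0.1399 from the scene view, where home is 0.140. A press from above with the closed fingers will settle it.

Run:
```python
from h import *
plan([((.638,-.2143,.335),25.4,4)])
```

```text
xyz [[-0.0008, -0.0008, 0.0256], [-0.0009, -0.0009, 0.0256], [-0.001, -0.001, 0.0256], [-0.0011, -0.0011, 0.0256]] 
rot [[-0.2, 0.2, 0.0], [-0.2, 0.2, 0.0], [-0.2, 0.2, 0.0], [-0.2, 0.2, 0.0]]
```

Call:
carry_out(xyz=[[-0.002, -0.002, 0.02], [-0.001, -0.001, 0.02], [-0.001, -0.001, 0.025], [-0.001, -0.001, 0.02], [0, 0, 0]], rotation=[[-0.3, 0.3, 0], [-0.3, 0.3, 0], [-0.2, 0.2, 0], [-0.2, 0.2, 0], [0, 0, 0]], gripper=[-1, -1, -1, -1, -1])

```text
time: 17.4
tcp_pos: [0.6372, -0.2155, 0.3464]
ee_rot: [-1.672, -2.647, -0.006]
ft_force: [1.1, 1.2, 0.8]
opening: 0.0003
```

Run:
```python
from h import *
st();plan([((.638,-.2143,.318),25.4,2)])
```

```text
t 17.4 tcp [ 0.6372 -0.2155  0.3464] psi 25.43 zax [-0.007  0.009 -1.   ] F [1.1 1.2 0.8] M [-0.04 -0.06  0.02] op 0.0003
xyz [[0.0002, 0.0007, 0.0142], [0.0003, 0.0006, 0.0142]] 
rot [[-0.1, -0.3, 0.0], [-0.1, -0.3, 0.0]]
```

Call:
carry_out(xyz=[[0, 0.0007, 0.0142], [0, 0.0006, 0.012], [0, 0, 0.003], [0, 0, 0.003], [0, 0, 0.003]], rotation=[[-0.1, -0.3, 0], [-0.1, -0.3, 0], [0, 0, 0], [0, 0, 0], [0, 0, 0]], gripper=[-1, -1, -1, -1, -1])

```text
time: 18.02
tcp_pos: [0.6408, -0.2143, 0.3144]
ee_rot: [1.673, 2.649, 0.004]
ft_force: [-4.0, 0.9, 13.7]
opening: -0.0
```

Run:
```python
from h import *
st()
```

```text
t 18.025 tcp [ 0.6408 -0.2143  0.3144] psi 25.45 zax [ 0.008 -0.002 -1.   ] F [-4.   0.9 13.7] M [-0.04  0.92  0.03] op -0.0
```

Call:
carry_out(xyz=[[-0.001, -0.002, 0.006], [0, 0, 0.007], [0, 0, 0.007], [0, 0, 0.007]], rotation=[[0, 0, 0], [0, 0, 0], [0, 0, 0], [0, 0, 0]], gripper=[-1, -1, -1, -1])

```text
time: 18.52
tcp_pos: [0.642, -0.2129, 0.3139]
ee_rot: [1.673, 2.641, -0.012]
ft_force: [-12.1, 1.1, 32.2]
opening: 0.0001
```

Run:
```python
from h import *
st()
```

```text
t 18.525 tcp [ 0.642  -0.2129  0.3139] psi 25.29 zax [ 0.009 -0.015 -1.   ] F [-12.1   1.1  32.2] M [ 0.27  2.66 -0.03] op 0.0001
```

At 32 N it yields only 0.5 mm, with the block top at about 0.141, so it is hard home. I retreat.

Call:
carry_out(xyz=[[0, 0, -0.01], [0, 0, -0.03], [0, 0, -0.04], [0, 0, -0.04], [0, 0, 0]], rotation=[[0, 0, 0], [0, 0, 0], [0, 0, 0], [0, 0, 0], [0, 0, 0]], gripper=[-1, -1, -1, -1, -1])

```text
time: 19.15
tcp_pos: [0.6417, -0.2104, 0.4418]
ee_rot: [1.669, 2.636, -0.009]
ft_force: [0.6, 0.6, -0.7]
opening: -0.0001
```

Run:
```python
from h import *
from cell import job_done
st();head(.6385,-.215,"top",zmin=.12);head(.6385,-.215,"scene",zmin=.12)
print(job_done())
```

```text
t 19.15 tcp [ 0.6417 -0.2104  0.4418] psi 25.33 zax [ 0.016 -0.017 -1.   ] F [ 0.6  0.6 -0.7] M [0.03 0.06 0.03] op -0.0001
top headz 0.1406 251 (array([ 0.6392, -0.2155]), array([0.0293, 0.0802]), 25.0)
scene headz 0.1384 209 (array([ 0.6411, -0.2124]), array([0.0309, 0.0831]), 24.5)
the job is handed in; nothing more can be done
None
```

The job is handed in after about 19 s on the robot's clock, and the fork head stands released in the blue stand's sleeve; no verdict is reported.

**What I did**
- With closed fingers I drove the wedge right in, and the head rose about 15 mm without being held.
- I lifted the head out and stood its shank in the brass sleeve about 45° out of line with the slot. I then pressed while twisting until the tang dropped in, and seated it at about 30 N.
- I let go, pressed the block once more from above with closed fingers at 32 N, and backed off. It gave only 0.5 mm, so it is hard home.

**Last checks**
- **Alignment:** the block lies at 25.0° and 24.5° in the two views, against about 25.4° for the slot.
- **Height:** the block top read 0.1406 m from above and 0.1384 m from the scene view, where home is 0.140 m.
- **Centring:** the top view puts the head within 1 mm of the sleeve's measured centre. The scene view puts it 2 to 4 mm off, and that view was about 2 mm off elsewhere too.
- **Released:** nothing was touching the tool at the end; the force read about 1 N or less.

**Not settled**
- While standing out of line, the collar measured about 14 mm above the rim, not the 19 mm stated. That is inside the required band, but I did not explain the difference.
- While it was still on the wedge, the head leaned slightly. I judged its offset at the rim small but did not measure it there.
- I did not measure the bottles or the copper measure again at the end; the arm had no planned contact with them.

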